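# Take the vial carrier off the shaker

### The arm

A 6-joint arm with a two-finger parallel gripper is mounted at the origin on a cart in front of the work surface, level with it; the furniture and walls round the work are solid. World frame = base frame: x ahead of the robot, y to its left, z up, the work surface at z = 0. Lengths are in m, angles in rad, forces in N, time in s.
With the tool pointing down it reaches from about 0.375 to 0.975 m from the base axis. Payload 3.8 kg.
Tool frame: the origin (TCP) lies where the fingers leave the gripper's body, on its centre line; the fingertips stand 73 mm ahead of it and the grasp point (between the pads) lies 54 mm ahead of it (nose_length is the distance from the TCP to the fingertips, in m); z points along the fingers, y is the line along which they close (so a half turn about z gives the same grasp; the last joint's range is limited). The gripper opens to 85 mm and grips with 20 to 120 N. Pads are 22 mm wide; open, the fingers measure 114 mm over their backs; the gripper's body (76 mm by 85 mm) begins 54 mm behind the grasp point. The pads swing forward as they close: fully open they stand 13 mm farther back than shut.
Start: joints at [-1.197, 0.264, 1.604, -0, 1.274, -0.037], TCP at [0.27, -0.619, 0.304] pointing down, gripper open.
Joint ranges: [-2.63, 2.63], [-0.94, 2.18], [0.31, 2.57], [-1.31, 4.45], [0, 2.66], [-2.55, 2.55]. Speed limits (rad/s): [2.57, 2.57, 3.14, 3.14, 3.14, 3.14].

### API

Orientations are given as a rotation vector (axis times angle).
In Python, from workcell import read_state, read_camera, calibration, finish_job, look_for, cut_out, tip_of, nose_length gives the robot as it stands.
- The arm moves only by the tool step_arm, never from a script. Its argument "targets" is a list of rows, each a list of 3 entries, a list of its own where there are three numbers: the turn, a rotation vector about the tool's x, y, z in rad, then the shift along the tool's x, y, z in mm, then the finger opening in mm, from 0 to 85.4. In form: [[[ax, ay, az], [x, y, z], grip], ...]. A call has 1 to 5 rows; each row shifts and turns the commanded pose from where the row before left it, along the tool's axes as they then stand; what a row does not reach is not made up. A row lasts 1/12 s, in which the tool goes at most 41.7 mm and 7.16 degrees, less where a joint would pass 70% of its speed; a pose out of reach is approached as far as the arm can. A call with a gripper value outside its range is refused whole. The fingers move at their own pace and stop on an object; "grip_force" is the grip in N (left out, the last holds). Time passes only in rows, so rows that do not move let the fingers close. It gives the time, the measured TCP pose, the force, the opening and the grip force at its end, in the units of the state.
- read_state(): the state, without advancing time (a new reading comes with each control period).
- read_camera(name): name is "scene" or "side" or "wrist"; returns the picture (420x560x3 uint8, red, green, blue); there is no depth.
- calibration(name): a dict with "camera_matrix" (3x3 intrinsics, pixels), "R" (3x3) and "t" (3): a world point X has camera coordinates R X + t. Camera axes: x right, y down, z forward; pixel columns grow to the right and rows downward; lengths in m; the calibration is good to about 2 mm. A picture is of the moment at which its call begins: read the wrist's pose just before it. calibration takes no time and is no camera call; for the wrist camera it gives the pose at the moment of the call.
- finish_job(): hands the job in; it is judged then, once.
Trained networks look in the newest picture that a camera, given by its name, has taken for a name from the list of things; names that differ only in an ending like _2 or _b are one class to them, and where a whole thing is asked for, a point or a joint stands for the part that bears it (a point fixed in the world has none). Each returns a list of dicts, best first, with "score" (0 to 1); they miss things now and then, are a little off and sometimes report something else, mostly with a low value. They report only what shows in the picture. A call takes as long as a camera call. They do not tell look-alikes from the thing itself.
- look_for(camera, query): "extent" ([left, top, right, bottom] in pixels, round what is visible of it).
- cut_out(camera, query): "region" (420x560 bool, what is visible of it) and "extent" ([left, top, right, bottom] in pixels, round what is visible of it).
- tip_of(camera, query): "at" ([row, column] in pixels: a listed point, or the origin of a listed thing).
The state is a dict: "time": time; "q": joint angles; "joint_vel": joint speeds; "joint_torque": joint torques, N m; "tool_pos": TCP position; "tcp_rot": TCP orientation; "wrist_force": force on the tool from outside, world axes, zero at the start; "torque": the same for the moment, N m; "width": opening from 0.0 (shut) to 1.0 (fully open); "grip_force": force on a finger pad.
Only numpy, scipy, OpenCV 4.12 (cv2) and the standard library are available. Lean on these libraries where they do the work, as an engineer would, in place of code of your own. Each camera call takes 0.05 s, during which the arm holds its last target. There are 200 camera calls.

### The job

Pull the blue retaining gate of the bench shaker all the way down by its bar, then lift the yellow vial carrier by its handle, with all four vials standing in it, about 10 cm clear of the shaker's deck. Keep it level and still in the air for two seconds and finish while holding it there, with the gate left down; never tip the carrier, and leave the other things on the bench where they are.

Things in the scene. Friction and masses are not known exactly. Their poses are not given: they have to be found in the camera images.
- shaker: Low white bench shaker, 150 (x) x 190 (y) x 45 mm, fixed to the bench. Origin: centre of its underside. Its -x side is the front (black panel, blue gate). Its aluminium deck lies 45 mm above the origin; fences 16 mm high on the deck's sides and back locate the carrier with 3 mm play.
- gate_hinge (a point): Middle of the hinge line of the shaker's blue retaining gate, along the shaker's y axis, 50 mm above the bench; axes as the shaker's.
- gate_bar (a point): Middle of the gate's pull bar: a round steel bar 10 mm thick, 96 mm long along the shaker's y, held by a wire leg at each end; its centre is 81 mm from the hinge line. When the gate is shut it is 22 mm in front of the hinge line (toward the shaker's -x) and 78 mm above it. Bar and gate edge are about 40 mm apart; with the gate shut, a finger fits behind the bar, between the front two vials.
- gate (a joint): Angle of the blue gate, a panel 120 mm wide and 43 mm high hinged along its lower edge: 0 rad shut (upright), grows as it is pulled forward and down, 1.25 rad fully down against its stop, where the pull bar is at about the hinge's height. A stiff hinge (about 0.1 N m): it stays where it is left. When shut, a lip on its upper edge reaches about 10 mm over the carrier's front edge.
- carrier: Yellow vial carrier, loose on the shaker's deck: a block 90 (x) x 130 (y) x 40 mm with four vial holes 34 mm deep, under a bail handle, about 0.3 kg plus the vials. Origin: centre of its underside; z up, axes nearly as the shaker's.
- carrier_handle (a point): Centre of the carrier's handle, a flat black bar 12 mm thick (along the carrier's x), 126 mm long (along its y), 20 mm high, on a post at each end (112 mm free between them); 125 mm above the carrier's underside and over its middle. The vial caps end 38 mm below this point.
- vial_1: Glass vial with a black screw cap, 17 mm thick, 81 mm high, standing loosely in the carrier's hole at x -24, y -42 mm of the carrier. Origin: centre of its underside, 6 mm above the carrier's underside; z along the vial.
- vial_2: Glass vial with a black screw cap, 17 mm thick, 81 mm high, standing loosely in the carrier's hole at x -24, y 42 mm of the carrier. Origin: centre of its underside, 6 mm above the carrier's underside; z along the vial.
- vial_4: Glass vial with a white screw cap, 17 mm thick, 81 mm high, standing loosely in the carrier's hole at x 24, y -42 mm of the carrier. Origin: centre of its underside, 6 mm above the carrier's underside; z along the vial.
- vial_5: Glass vial with a black screw cap, 17 mm thick, 81 mm high, standing loosely in the carrier's hole at x 24, y 42 mm of the carrier. Origin: centre of its underside, 6 mm above the carrier's underside; z along the vial.
- wash: Soft plastic wash bottle with bent spout, 74 x 82 x 216 mm; a bystander, to be left alone. Origin: centre of its underside.
- spare_beaker: Clear plastic beaker, 61 x 67 x 74 mm; a bystander, to be left alone. Origin: centre of its underside.
- tape: Roll of tape lying flat, 81 mm across, 15 mm high; a bystander, to be left alone. Origin: centre of its underside.
- jar: White screw jar, 45 mm across, 80 mm high; a bystander, to be left alone. Origin: centre of its underside.
- pen: Felt marker lying down, 126 mm long, 13 mm thick; a bystander, to be left alone. Origin: centre of its underside.
There are look-alikes about, which are no part of the job. Of the things that look like the carrier, the larger one is meant.

How it is judged:
On the way, in this order (a step that is already met when the one before it is completed fails the run):
1. the gate is pulled down (value of joint gate above 1.05 rad and z of carrier_handle in the frame of shaker below 0.18 m), for 0.2 s.
2. the carrier is held up, level and still, for two seconds (z of carrier_handle in the frame of shaker above 0.25 m and angle between carrier_handle's own z axis and vertical below 0.12 rad and contact force between carrier and the fingers above 1 N and contact force between carrier and shaker below 0.05 N and contact force between carrier and wash below 0.05 N and linear speed of carrier below 0.03 m/s and angular speed of carrier below 0.2 rad/s and value of joint gate above 1.05 rad and z of vial_1 in the frame of carrier between -0.004 and 0.016 m and angle between the z axis of each of vial_1, vial_2, vial_4, vial_5 and the z axis of carrier, either way round below 0.25 rad and z of vial_2 in the frame of carrier between -0.004 and 0.016 m and z of vial_4 in the frame of carrier between -0.004 and 0.016 m and z of vial_5 in the frame of carrier between -0.004 and 0.016 m), for 1.8 s.
At the end, for the whole second after the job is handed in: The gripper alone holds the carrier, underside at least 80 mm above the deck, tilted under 0.12 rad, slower than 30 mm/s and 0.2 rad/s; the four vials are in their holes (within 10 mm of their seat, 0.25 rad); the gate is down (over 1.05 rad) (all of step 2); the arm keeps its last pose, push and grip.
It fails at once if the carrier is lifted before the gate is down (z of carrier_handle in the frame of shaker above 0.19 m and value of joint gate below 0.9 rad).
It fails at once if the carrier is tipped by more than 0.35 rad (angle between carrier_handle's own z axis and vertical above 0.35 rad).
It fails at once if a bystander is shifted by more than 30 mm (distance of any of wash, spare_beaker, tape, jar, pen from where it was at the start of the episode above 0.03 m).
It also fails if it takes over 58 s, if anything falls off the work surface, if the arm or the gripper's body presses on something with over 40 N, if the wrist force passes 120 N, or if a joint passes its speed limit or range.

## Working session

There is one attempt and no reset: what is moved stays moved. The work goes in short steps, Python scripts to look and compute and a tool call to move; the robot and the scene stay as the last step left them, time stands still between calls to the robot, and variables do not carry over. Pictures are saved under pics/ and viewed, at most 10 in all, crops included, and the job is handed in when it is done.

Besides the shell and the picture viewer there is one more tool, called as name(argument=value, ...) on one line, values as JSON. step_arm: Moves the arm, as the interface text tells. Its arguments: {"type":"object","properties":{"targets":{"type":"array","items":{"type":"array"}},"grip_force":{"type":"number"}},"required":["targets"]}

```bash
mkdir -p pics; cat > h.py <<'E'
import numpy as np, cv2
from workcell import *
def snap(n,f=None):
    im=read_camera(n)
    if f: cv2.imwrite('pics/'+f,im[:,:,::-1])
    return im
def ray(n,row,col,c=None):
    c=c or calibration(n);K=np.array(c['camera_matrix']);R=np.array(c['R']);t=np.array(c['t'])
    d=R.T@np.linalg.solve(K,[col,row,1]);return -R.T@t,d/np.linalg.norm(d)
def atz(n,row,col,z):
    o,d=ray(n,row,col);return o+d*(z-o[2])/d[2]
def tri(rs):
    A=sum(np.eye(3)-np.outer(d,d) for o,d in rs);b=sum((np.eye(3)-np.outer(d,d))@o for o,d in rs)
    x=np.linalg.solve(A,b);return x,[np.linalg.norm(np.cross(x-o,d)) for o,d in rs]
def proj(n,X):
    c=calibration(n);p=np.array(c['camera_matrix'])@(np.array(c['R'])@X+np.array(c['t']));return p[:2]/p[2]
E
python3 - <<'E'
from h import *
a=snap('scene');b=snap('side')
cv2.imwrite('pics/a.png',cv2.resize(np.vstack([a,b])[:,:,::-1],None,fx=.714,fy=.714) if 0 else np.hstack([cv2.resize(x,(400,300)) for x in(a,b)])[:,:,::-1])
cv2.imwrite('pics/scene.png',a[:,:,::-1]);cv2.imwrite('pics/side.png',b[:,:,::-1])
for n in('scene','side'):
    c=calibration(n);print(n,-np.array(c['R']).T@c['t'],np.array(c['R'])[2])
    for q in('gate_hinge','gate_bar','carrier_handle','carrier','shaker'):
        print(q,[(np.round(r['at']).tolist(),round(r['score'],2)) for r in tip_of(n,q)][:4])
E
```

```text
scene [-0.31683756 -0.65636178  0.62967566] [ 0.71577085  0.52169283 -0.46422913]
gate_hinge [([290.0, 408.0], 0.91), ([266.0, 409.0], 0.34), ([260.0, 226.0], 0.23)]
gate_bar [([264.0, 408.0], 0.62)]
carrier_handle [([234.0, 430.0], 0.75), ([282.0, 424.0], 0.53), ([250.0, 292.0], 0.52)]
carrier [([282.0, 335.0], 0.87), ([281.0, 423.0], 0.58)]
shaker [([298.0, 420.0], 0.8)]
side [0.01437437 0.97409235 0.70389473] [ 0.36682504 -0.81372085 -0.45088554]
gate_hinge [([190.0, 320.0], 0.94), ([180.0, 310.0], 0.66), ([290.0, 213.0], 0.63)]
gate_bar [([177.0, 326.0], 0.48)]
carrier_handle [([160.0, 310.0], 0.79), ([200.0, 303.0], 0.75)]
carrier [([226.0, 303.0], 0.91), ([192.0, 312.0], 0.89), ([183.0, 311.0], 0.35)]
shaker [([202.0, 307.0], 0.91)]
```

View pics/scene.png

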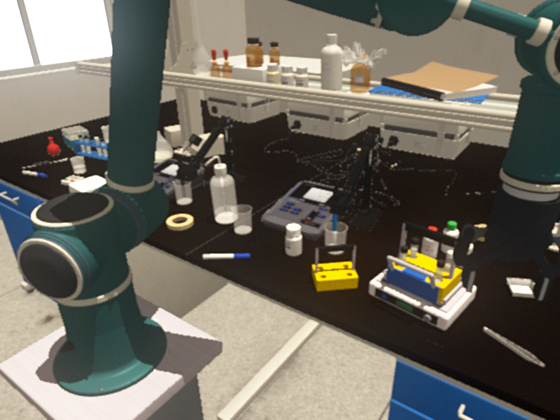

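View pics/side.png

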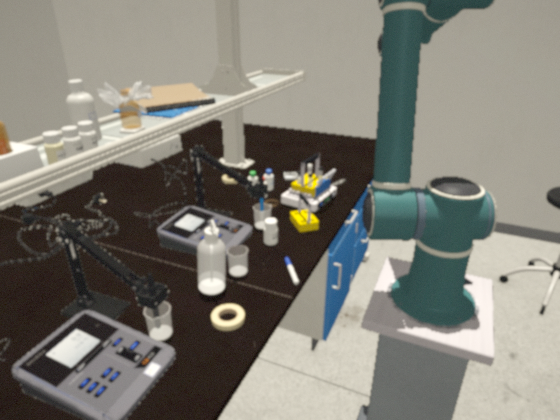

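The scene picture shows two carriers. The one on the white shaker (about col 430, row 265) is the larger and has four vials behind the blue gate. The smaller look-alike stands on the bench at (335, 275). I take the one on the shaker, and the wrist view should confirm it close up.

```bash
python3 - <<'E'
from h import *
P={'hinge':((290,408),(190,320)),'bar':((264,408),(177,326)),'handle':((234,430),(160,310)),'carrier':((282,423),(192,312)),'shaker':((298,420),(202,307))}
for k,(a,b) in P.items():
    x,e=tri([ray('scene',*a),ray('side',*b)]);print(k,x.round(3),np.round(e,3))
print('z',atz('scene',290,408,.05),atz('scene',264,408,.128),atz('scene',234,430,.17),atz('scene',298,420,0))
im=snap('scene');cv2.imwrite('pics/crop.png',cv2.resize(im[190:340,320:520],(800,600),interpolation=3)[:,:,::-1])
c=calibration('wrist');s=read_state();print(s['tool_pos'],s['tcp_rot']);print(-np.array(c['R']).T@c['t'],c['R'])
E
```

```text
hinge [ 0.461 -0.432  0.053] [0.005 0.005]
bar [ 0.443 -0.426  0.12 ] [0.003 0.003]
handle [ 0.514 -0.444  0.168] [0. 0.]
carrier [ 0.505 -0.446  0.042] [0.006 0.006]
shaker [ 0.52  -0.443 -0.008] [0.001 0.001]
z [ 0.45760213 -0.43122005  0.05      ] [ 0.43790693 -0.42918911  0.128     ] [ 0.51029587 -0.4447009   0.17      ] [ 0.51081979 -0.44563762  0.        ]
[ 0.26955751 -0.61885485  0.30392453] [3.07548403e+00 6.40751753e-01 4.08236516e-05]
[ 0.34434002 -0.58611958  0.37495841] [[ 3.99618412e-01 -9.16681413e-01 -5.58060131e-04]
 [-8.69833405e-01 -3.79387463e-01  3.15364868e-01]
 [-2.89300834e-01 -1.25540188e-01 -9.48970331e-01]]
```

View pics/crop.png

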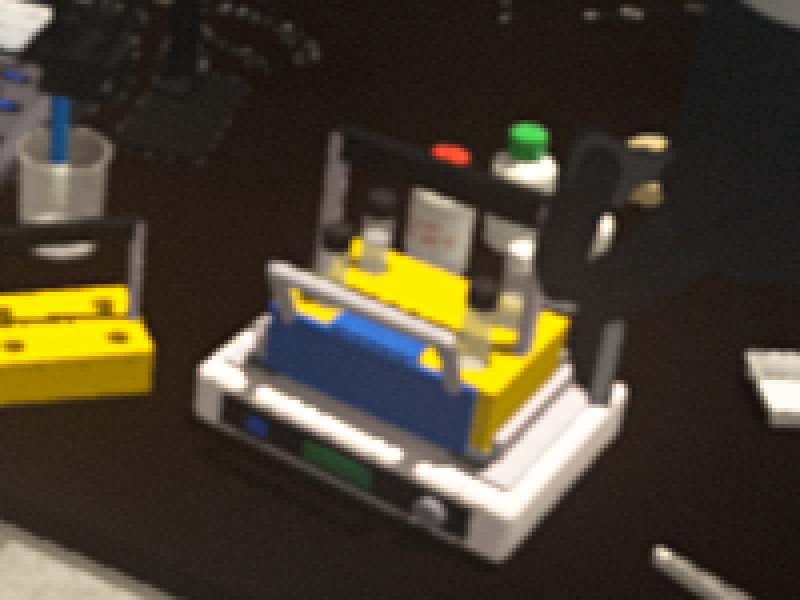

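The crop confirms it: the larger carrier with the vials sits behind the blue gate. The pull bar runs from about (389, 257) to (433, 277) in the full frame.

```bash
python3 - <<'E'
from h import *
for n,l,r,z in(('bar',(257,389),(277.5,433),.13),('handle',(223.7,405),(240,457),.18)):
    a=atz('scene',*l,z);b=atz('scene',*r,z);d=a-b;print(n,(a+b)/2,np.linalg.norm(d),np.degrees(np.arctan2(d[1],d[0]))-90)
E
```

```text
bar [ 0.42731503 -0.43752876  0.13      ] 0.10284913383745858 -12.120612414641883
handle [ 0.50254292 -0.44601106  0.18      ] 0.1129835462958618 -4.394454641975813
```

step_arm(targets=[[[0, 0, 0], [32, -16, 0], 70], [[0, 0, 0], [32, -16, 0], 70], [[0, 0, 0], [32, -16, 0], 70], [[0, 0, 0], [32, -16, 0], 70], [[0, 0, 0], [32, -16, 0], 70]])

```text
time: 1.07
tool_pos: [0.385, -0.4804, 0.304]
tcp_rot: [3.075, 0.64, 0.0]
wrist_force: [-0.3, -0.7, 0.2]
width: 0.822
grip_force: 0.0
```

step_arm(targets=[[[0, 0, 0], [32, -16, 0], 60], [[0, 0, 0], [31, -14, 0], 60], [[0, 0, -0.11], [0, 0, 0], 60], [[0, 0, -0.11], [0, 0, 0], 60], [[0, 0, -0.11], [0, 0, 0], 60]])

```text
time: 1.48
tool_pos: [0.4309, -0.428, 0.3041]
tcp_rot: [2.924, 1.148, 0.0]
wrist_force: [0.6, -0.2, -0.4]
width: 0.7
grip_force: 0.0
```

step_arm(targets=[[[0, 0, -0.11], [0, 0, 0], 50], [[0, 0, -0.11], [0, 0, 0], 50], [[0, 0, -0.11], [0, 0, 0], 50], [[0, 0, -0.11], [0, 0, 0], 50], [[0, 0, -0.11], [0, 0, 0], 50]])

```text
time: 1.9
tool_pos: [0.4301, -0.4289, 0.304]
tcp_rot: [2.504, 1.896, 0.0]
wrist_force: [-0.7, -0.6, 0.8]
width: 0.591
grip_force: 0.0
```

step_arm(targets=[[[0, 0, -0.106], [0, 0, 0], 50], [[0, 0, 0], [0, 0, 0], 50], [[0, 0, 0], [0, 0, 0], 50]])

```text
time: 2.15
tool_pos: [0.4301, -0.4289, 0.304]
tcp_rot: [2.409, 2.016, -0.0]
wrist_force: [0.8, 0.8, 0.1]
width: 0.587
grip_force: 0.0
```

```bash
python3 - <<'E'
from h import *
from scipy.spatial.transform import Rotation as Ro
s=read_state();print(s['time'],s['tool_pos'],Ro.from_rotvec(s['tcp_rot']).as_matrix().round(3).tolist(),s['q'],s['width'])
snap('wrist','w1.png')
for q,z in(('gate_bar',.128),('carrier_handle',.17),('gate_hinge',.05)):
    for r in tip_of('wrist',q)[:2]: print(q,np.round(r['at']),round(r['score'],2),atz('wrist',*r['at'],z).round(4))
E
```

```text
2.15 [ 0.43007189 -0.4289485   0.30398183] [[0.176, 0.984, 0.0], [0.984, -0.176, -0.0], [-0.0, 0.0, -1.0]] [-8.25079622e-01  1.37153363e-01  1.75452496e+00 -3.57014861e-05
  1.24973741e+00 -6.48138175e-01] 0.5867164447604282
gate_bar [213. 289.] 0.56 [ 0.4363 -0.4345  0.128 ]
gate_bar [185. 355.] 0.27 [ 0.4935 -0.4199  0.128 ]
carrier_handle [227. 398.] 0.84 [ 0.5122 -0.4441  0.17  ]
gate_hinge [185. 306.] 0.57 [ 0.4566 -0.4329  0.05  ]
gate_hinge [145. 385.] 0.38 [ 0.5435 -0.4055  0.05  ]
```

View pics/w1.png

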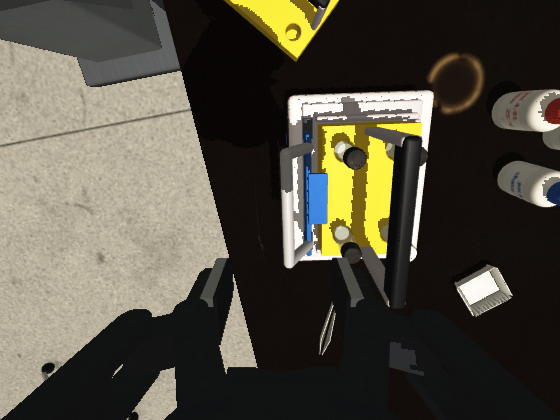

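The wrist view shows the steel bar from (288, 152) to (290, 265), and the black handle from (411, 140) to (397, 305). The blue gate lip is at (317, 198). I'll work out the yaw from the ends.

```bash
python3 - <<'E'
from h import *
for n,l,r,z in(('bar',(152,288),(265,290),.13),('handle',(140,411),(304,397),.18)):
    a=atz('wrist',*l,z);b=atz('wrist',*r,z);d=a-b;print(n,(a+b)/2,np.linalg.norm(d),np.degrees(np.arctan2(d[1],d[0]))-90)
E
```

```text
bar [ 0.4362083  -0.43282616  0.13      ] 0.09961170116949317 -8.635815685712814
handle [ 0.51221743 -0.44147416  0.18      ] 0.11903728625935071 -7.475149943160588
```

step_arm(targets=[[[0, 0, -0.028], [-4, 7, 0], 46], [[0, 0, 0], [0, 0, 30], 46], [[0, 0, 0], [0, 0, 30], 46], [[0, 0, 0], [0, 0, 20], 46], [[0, 0, 0], [0, 0, 0], 46]])

```text
time: 2.77
tool_pos: [0.434, -0.4317, 0.2181]
tcp_rot: [-2.371, -2.046, 0.001]
wrist_force: [-1.7, 0.5, -0.4]
width: 0.539
grip_force: 0.0
```

step_arm(targets=[[[0, 0, 0], [0, 0, 18], 46], [[0, 0, 0], [0, 0, 18], 46], [[0, 0, 0], [0, 0, 0], 46]])

```text
time: 3.02
tool_pos: [0.4352, -0.433, 0.1855]
tcp_rot: [-2.375, -2.05, 0.0]
wrist_force: [-0.5, 1.0, 0.4]
width: 0.536
grip_force: 0.0
```

```bash
python3 - <<'E'
from h import *
im=snap('wrist','w2.png')
E
```

```text
(no output)
```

View pics/w2.png

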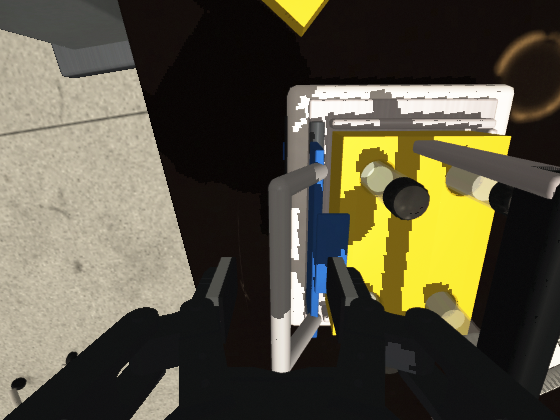

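The bar passes midway between the two pads, and the rear finger is clear of the vials. I'll close on it.

step_arm(targets=[[[0, 0, 0], [0, 0, 0], 20], [[0, 0, 0], [0, 0, 0], 5], [[0, 0, 0], [0, 0, 0], 5], [[0, 0, 0], [0, 0, 0], 5], [[0, 0, 0], [0, 0, 0], 5]], grip_force=25)

```text
time: 3.48
tool_pos: [0.4356, -0.4347, 0.19]
tcp_rot: [2.377, 2.054, -0.003]
wrist_force: [-5.0, 0.8, 5.5]
width: 0.105
grip_force: 24.7
```

step_arm(targets=[[[0, 0, 0], [0, 0, 0], 5], [[0, 0, 0], [0, 0, 0], 5], [[0, 0, 0], [0, 0, 0], 5]])

```text
time: 3.73
tool_pos: [0.4356, -0.4347, 0.19]
tcp_rot: [2.377, 2.053, -0.003]
wrist_force: [-5.2, 0.8, 6.1]
width: 0.107
grip_force: 24.7
```

step_arm(targets=[[[0, 0, 0], [0, -6, 2], 5], [[0, 0, 0], [0, -6, 2.5], 5], [[0, 0, 0], [0, -6, 3], 5], [[0, 0, 0], [0, -5, 3], 5], [[0, 0, 0], [0, 0, 0], 5]])

```text
time: 4.15
tool_pos: [0.4127, -0.4314, 0.178]
tcp_rot: [2.376, 2.053, -0.002]
wrist_force: [-1.4, -1.3, 4.9]
width: 0.107
grip_force: 25.5
```

step_arm(targets=[[[0, 0, 0], [0, -5, 4], 5], [[0, 0, 0], [0, -5, 4], 5], [[0, 0, 0], [0, -4.5, 4.5], 5], [[0, 0, 0], [0, -4, 5], 5], [[0, 0, 0], [0, 0, 0], 5]])

```text
time: 4.57
tool_pos: [0.3941, -0.4286, 0.159]
tcp_rot: [-2.377, -2.054, 0.003]
wrist_force: [-2.4, -4.7, 1.1]
width: 0.102
grip_force: 25.8
```

step_arm(targets=[[[0, 0, 0], [0, -4, 5], 5], [[0, 0, 0], [0, -3, 5.5], 5], [[0, 0, 0], [0, -5.5, 11.5], 5], [[0, 0, 0], [0, -3.5, 12], 5], [[0, 0, 0], [0, 0, 0], 5]])

```text
time: 4.98
tool_pos: [0.3787, -0.4262, 0.1235]
tcp_rot: [2.377, 2.053, -0.002]
wrist_force: [-0.9, -6.7, -1.7]
width: 0.105
grip_force: 26.7
```

step_arm(targets=[[[0, 0, 0], [0, -1, 6], 5], [[0, 0, 0], [0, -0.5, 6], 5], [[0, 0, 0], [0, 0, 2], 5], [[0, 0, 0], [0, 0, 2], 5], [[0, 0, 0], [0, 0, 0], 5]])

```text
time: 5.4
tool_pos: [0.3773, -0.4261, 0.11]
tcp_rot: [-2.377, -2.054, 0.002]
wrist_force: [-5.5, -3.5, 8.8]
width: 0.101
grip_force: 28.1
```

Travel was 80 mm down and 59 mm forward, which fits 1.25 rad, and the bar now pushes back against its stop. I'll release it and go up.

step_arm(targets=[[[0, 0, 0], [0, 0, 0], 24], [[0, 0, 0], [0, 0, 0], 24], [[0, 0, 0], [0, 0, 0], 24], [[0, 0, 0], [0, 0, -20], 24], [[0, 0, 0], [0, 0, -30], 24]])

```text
time: 5.82
tool_pos: [0.3757, -0.4221, 0.1553]
tcp_rot: [-2.369, -2.046, -0.001]
wrist_force: [-0.3, -0.2, -0.7]
width: 0.283
grip_force: 0.0
```

step_arm(targets=[[[0, 0, 0], [0, 0, -35], 60], [[0, 0, 0], [0, 0, -35], 60], [[0, 0, 0], [0, 0, -35], 60], [[0, 0, 0], [0, 0, -30], 60], [[0, 0, 0], [0, 0, 0], 60]])

```text
time: 6.23
tool_pos: [0.3802, -0.4275, 0.3021]
tcp_rot: [2.369, 2.047, 0.001]
wrist_force: [0.8, -0.8, 1.0]
width: 0.703
grip_force: 0.0
```

```bash
python3 - <<'E'
from h import *
s=read_state();print(s['time'],s['tool_pos'],s['wrist_force'])
snap('wrist','w3.png')
for q,z in(('gate_bar',.054),('carrier_handle',.17)):
    for r in tip_of('wrist',q)[:2]: print(q,np.round(r['at']),round(r['score'],2),atz('wrist',*r['at'],z).round(4))
E
```

```text
6.2333 [ 0.38016864 -0.42748062  0.30205736] [ 0.82357567 -0.81073974  0.96855981]
gate_bar [183. 278.] 0.93 [ 0.3767 -0.4199  0.054 ]
carrier_handle [222. 469.] 0.85 [ 0.5039 -0.4361  0.17  ]
```

View pics/w3.png

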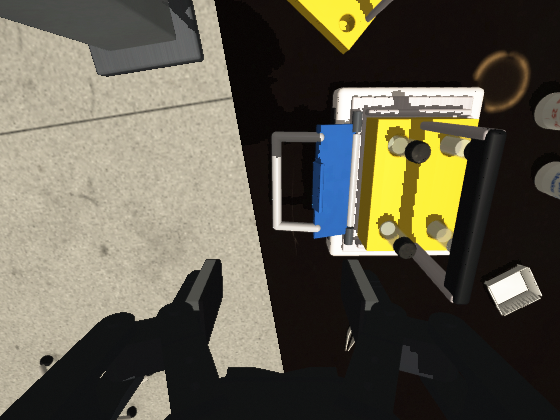

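The gate lies fully down (bar at col 278, row 183) and the vials are upright. I'll move over the handle and look again.

step_arm(targets=[[[0, 0, 0], [1, 32, 0], 60], [[0, 0, 0], [1, 32, 0], 60], [[0, 0, 0], [1, 33, 0], 60], [[0, 0, 0], [1, 33, 0], 60], [[0, 0, 0], [0, 0, 0], 60]])

```text
time: 6.8
tool_pos: [0.5111, -0.4394, 0.2905]
tcp_rot: [-2.372, -2.054, -0.003]
wrist_force: [-0.9, 0.1, -0.7]
width: 0.703
grip_force: 0.0
```

step_arm(targets=[[[0, 0, 0], [0, 0, 0], 60], [[0, 0, 0], [0, 0, 0], 60]])

```text
time: 6.97
tool_pos: [0.5061, -0.4395, 0.2918]
tcp_rot: [-2.373, -2.051, 0.001]
wrist_force: [0.3, 0.2, -0.3]
width: 0.704
grip_force: 0.0
```

```bash
python3 - <<'E'
from h import *
from scipy.spatial.transform import Rotation as Ro
s=read_state();print(s['time'],s['tool_pos']);Rm=Ro.from_rotvec(s['tcp_rot']).as_matrix();print(Rm.round(3))
snap('wrist','w4.png')
for r in tip_of('wrist','carrier_handle')[:2]:
    p=atz('wrist',*r['at'],.17);print(np.round(r['at']),round(r['score'],2),p.round(4),'tool mm',(1e3*Rm.T@(p-s['tool_pos'])).round(1))
E
```

```text
6.9667 [ 0.50608098 -0.43945513  0.29176815]
[[ 0.145  0.989 -0.004]
 [ 0.989 -0.145  0.004]
 [ 0.003 -0.005 -1.   ]]
[242. 294.] 0.6 [ 0.513  -0.4477  0.17  ] tool mm [ -7.5   8.6 121.7]
[193. 158.] 0.38 [ 0.4299 -0.401   0.17  ] tool mm [ 26.6 -80.3 122.2]
```

View pics/w4.png

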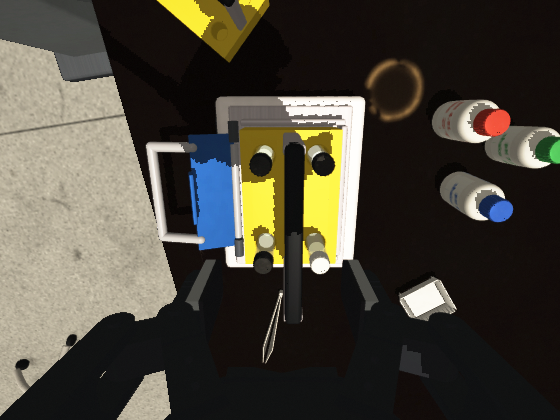

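The handle is vertical in the image (col 294, rows 143–320), so it lines up with the tool. All four vials are seated. I'll descend.

step_arm(targets=[[[0, 0, 0], [-7, 8.5, 0], 50], [[0, 0, 0], [0, 0, 20], 50], [[0, 0, 0], [0, 0, 20], 50], [[0, 0, 0], [0, 0, 15], 50], [[0, 0, 0], [0, 0, 0], 50]])

```text
time: 7.48
tool_pos: [0.5115, -0.4472, 0.2355]
tcp_rot: [-2.373, -2.047, 0.001]
wrist_force: [0.4, 0.9, -1.2]
width: 0.583
grip_force: 0.0
```

step_arm(targets=[[[0, 0, 0], [0, 0, 0], 50], [[0, 0, 0], [0, 0, 0], 50]])

```text
time: 7.65
tool_pos: [0.5141, -0.4491, 0.2411]
tcp_rot: [2.377, 2.052, 0.0]
wrist_force: [0.5, -0.1, -0.3]
width: 0.582
grip_force: 0.0
```

step_arm(targets=[[[0, 0, 0], [0, -1, 9], 40], [[0, 0, 0], [0, 0, 9], 30], [[0, 0, 0], [0, 0, 0], 20], [[0, 0, 0], [0, 0, 0], 14], [[0, 0, 0], [0, 0, 0], 8]], grip_force=50)

```text
time: 8.07
tool_pos: [0.5133, -0.4482, 0.2213]
tcp_rot: [-2.377, -2.053, 0.0]
wrist_force: [-0.3, -0.3, -3.7]
width: 0.132
grip_force: 50.7
```

step_arm(targets=[[[0, 0, 0], [0, 0, 0], 5], [[0, 0, 0], [0, 0, 0], 5], [[0, 0, 0], [0, 0, 0], 5], [[0, 0, 0], [0, 0, 0], 5]], grip_force=70)

```text
time: 8.4
tool_pos: [0.5134, -0.4483, 0.2214]
tcp_rot: [-2.377, -2.053, 0.0]
wrist_force: [-0.1, -0.4, -5.1]
width: 0.129
grip_force: 71.0
```

Gripped at about 11 mm. I'll lift slowly.

step_arm(targets=[[[0, 0, 0], [0, 0, -2], 5], [[0, 0, 0], [0, 0, -3], 5], [[0, 0, 0], [0, 0, -4], 5], [[0, 0, 0], [0, 0, -5], 5], [[0, 0, 0], [0, 0, -5], 5]])

```text
time: 8.82
tool_pos: [0.5136, -0.4486, 0.2416]
tcp_rot: [2.377, 2.053, 0.0]
wrist_force: [-0.4, 0.5, -3.3]
width: 0.126
grip_force: 71.0
```

step_arm(targets=[[[0, 0, 0], [0, 0, -6], 5], [[0, 0, 0], [0, 0, -6], 5], [[0, 0, 0], [0, 0, -6], 5], [[0, 0, 0], [0, 0, -6], 5], [[0, 0, 0], [0, 0, -6], 5]])

```text
time: 9.23
tool_pos: [0.5135, -0.4485, 0.2717]
tcp_rot: [2.377, 2.053, 0.0]
wrist_force: [-0.6, 1.0, -4.1]
width: 0.128
grip_force: 71.0
```

step_arm(targets=[[[0, 0, 0], [0, 0, -6], 5], [[0, 0, 0], [0, 0, -6], 5], [[0, 0, 0], [0, 0, -6], 5], [[0, 0, 0], [0, 0, -6], 5], [[0, 0, 0], [0, 0, -6], 5]])

```text
time: 9.65
tool_pos: [0.5135, -0.4485, 0.3014]
tcp_rot: [-2.377, -2.053, -0.0]
wrist_force: [0.1, -0.1, -4.1]
width: 0.129
grip_force: 71.0
```

step_arm(targets=[[[0, 0, 0], [0, 0, -6], 5], [[0, 0, 0], [0, 0, -6], 5], [[0, 0, 0], [0, 0, -5], 5], [[0, 0, 0], [0, 0, -4], 5], [[0, 0, 0], [0, 0, -2], 5]])

```text
time: 10.07
tool_pos: [0.5137, -0.4486, 0.3248]
tcp_rot: [2.377, 2.053, 0.0]
wrist_force: [-0.3, -0.1, -5.0]
width: 0.13
grip_force: 71.0
```

```bash
python3 - <<'E'
from h import *
s=read_state();print(s['time'],s['tool_pos'],s['tcp_rot'],s['wrist_force'],s['torque'],s['width'])
a=snap('wrist');b=snap('scene')[150:330,300:540]
cv2.imwrite('pics/w5.png',np.hstack([cv2.resize(a,(400,300)),cv2.resize(b,(400,300))])[:,:,::-1])
E
```

```text
10.0667 [ 0.51368139 -0.44861665  0.32479632] [2.37675809e+00 2.05292412e+00 1.56696690e-04] [-0.33151909 -0.07906879 -5.03780846] [ 0.00186824 -0.00512116  0.00745886] 0.1300601495304666
```

View pics/w5.png

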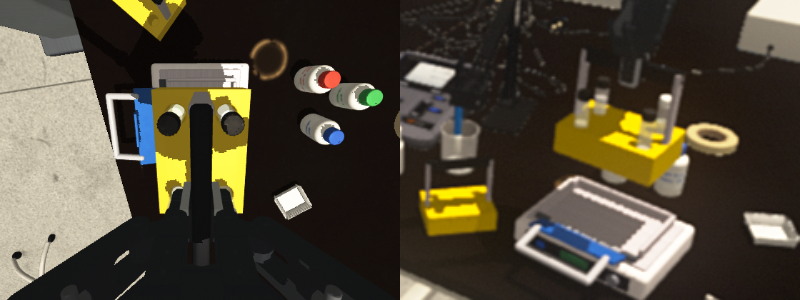

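The carrier hangs level well above the deck with the vials in place and the gate down. I'll hold it for over two seconds.

step_arm(targets=[[[0, 0, 0], [0, 0, 0], 5], [[0, 0, 0], [0, 0, 0], 5], [[0, 0, 0], [0, 0, 0], 5], [[0, 0, 0], [0, 0, 0], 5], [[0, 0, 0], [0, 0, 0], 5]])

```text
time: 10.58
tool_pos: [0.5134, -0.4484, 0.3236]
tcp_rot: [-2.377, -2.053, 0.0]
wrist_force: [-0.0, 0.8, -4.9]
width: 0.13
grip_force: 71.0
```

step_arm(targets=[[[0, 0, 0], [0, 0, 0], 5], [[0, 0, 0], [0, 0, 0], 5], [[0, 0, 0], [0, 0, 0], 5], [[0, 0, 0], [0, 0, 0], 5], [[0, 0, 0], [0, 0, 0], 5]])

```text
time: 11.0
tool_pos: [0.5135, -0.4485, 0.3239]
tcp_rot: [2.377, 2.053, 0.0]
wrist_force: [-0.7, 0.1, -3.7]
width: 0.132
grip_force: 71.0
```

step_arm(targets=[[[0, 0, 0], [0, 0, 0], 5], [[0, 0, 0], [0, 0, 0], 5], [[0, 0, 0], [0, 0, 0], 5], [[0, 0, 0], [0, 0, 0], 5], [[0, 0, 0], [0, 0, 0], 5]])

```text
time: 11.42
tool_pos: [0.5135, -0.4485, 0.3239]
tcp_rot: [2.377, 2.054, 0.0]
wrist_force: [-0.2, -1.2, -4.6]
width: 0.127
grip_force: 71.0
```

step_arm(targets=[[[0, 0, 0], [0, 0, 0], 5], [[0, 0, 0], [0, 0, 0], 5], [[0, 0, 0], [0, 0, 0], 5], [[0, 0, 0], [0, 0, 0], 5], [[0, 0, 0], [0, 0, 0], 5]])

```text
time: 11.83
tool_pos: [0.5135, -0.4485, 0.3239]
tcp_rot: [2.378, 2.053, -0.0]
wrist_force: [0.8, -1.1, -3.8]
width: 0.131
grip_force: 71.0
```

step_arm(targets=[[[0, 0, 0], [0, 0, 0], 5], [[0, 0, 0], [0, 0, 0], 5], [[0, 0, 0], [0, 0, 0], 5], [[0, 0, 0], [0, 0, 0], 5], [[0, 0, 0], [0, 0, 0], 5]])

```text
time: 12.25
tool_pos: [0.5135, -0.4485, 0.3239]
tcp_rot: [2.378, 2.054, -0.0]
wrist_force: [-0.7, 0.4, -4.9]
width: 0.128
grip_force: 71.0
```

step_arm(targets=[[[0, 0, 0], [0, 0, 0], 5], [[0, 0, 0], [0, 0, 0], 5], [[0, 0, 0], [0, 0, 0], 5], [[0, 0, 0], [0, 0, 0], 5], [[0, 0, 0], [0, 0, 0], 5]])

```text
time: 12.67
tool_pos: [0.5135, -0.4485, 0.3239]
tcp_rot: [-2.378, -2.053, -0.0]
wrist_force: [0.1, -0.1, -4.7]
width: 0.128
grip_force: 71.0
```

step_arm(targets=[[[0, 0, 0], [0, 0, 0], 5], [[0, 0, 0], [0, 0, 0], 5], [[0, 0, 0], [0, 0, 0], 5], [[0, 0, 0], [0, 0, 0], 5], [[0, 0, 0], [0, 0, 0], 5]])

```text
time: 13.08
tool_pos: [0.5135, -0.4485, 0.3239]
tcp_rot: [2.378, 2.053, -0.0]
wrist_force: [0.2, -0.9, -4.2]
width: 0.128
grip_force: 71.0
```

```bash
python3 -c "
from workcell import *
print(read_state()['tool_pos'],finish_job())"
```

```text
the job is handed in; nothing more can be done
[ 0.51350978 -0.44846387  0.32390285] None
```

The gate is fully down, and the arm held the carrier level and still about 10 cm above the deck with all four vials in it for about 3 s; I handed the job in at about 13 s with it still held there (no verdict was returned).

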